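Open the ratchet clamp and free the glued-up block

ROBOT

A 6-joint arm with a two-finger parallel gripper is mounted at the origin on a cart in front of the work surface, level with it; the furniture and walls round the work are solid. World frame = base frame: x ahead of the robot, y to its left, z up, the work surface at z = 0. Lengths are in m, angles in rad, forces in N, time in s.
With the tool pointing down it reaches from about 0.2 to 0.875 m from the base axis. Payload 3.4 kg.
Tool frame: the origin (TCP) lies between the finger pads; the fingertips stand 25 mm ahead of it and the grasp point (between the pads) lies 6 mm ahead of it (r.nose_length is the z of the fingertips in the tool frame, in m); z points along the fingers, y is the line along which they close (so a half turn about z gives the same grasp; the last joint's range is limited). The gripper opens to 94 mm and grips with 3 to 60 N. Pads are 16 mm wide; open, the fingers measure 119 mm over their backs; the gripper's body (75 mm by 177 mm) begins 78 mm behind the grasp point.
Start: joints at [1.028, 0.276, 1.505, -0, 1.361, -0.121], TCP at [0.235, 0.525, 0.23] pointing down, gripper open.
Joint ranges: [-2.89, 2.89], [-0.75, 2.08], [0.22, 2.7], [-1.18, 4.32], [0.11, 2.71], [-2.7, 2.7]. Speed limits (rad/s): [2.57, 2.57, 3.14, 3.14, 3.14, 3.14].

INTERFACE

Orientations are given as a unit quaternion [w, x, y, z].
In Python, from plant import r, gripper_to, inverse_kinematics, vision, models, telemetry gives the robot as it stands. Calls block until the motion is done:
- r.move_to(position, orientation): joint-space move of the TCP to a pose.
- r.move_l(position, rot=None, vel=0.15, guard=None): straight line of the TCP; rot=None keeps the orientation; vel is the mean speed in m/s. With guard (N) it stops when the force on the tool has changed by that much, and returns True; else False.
- r.movej(angles): joint-space move.
- gripper_to(opening, f_grip=None): finger opening in m; f_grip is the grip in N (None keeps the last); returns when the fingers have stopped.
- r.hold(seconds).
- inverse_kinematics(position, orientation): joint angles nearest the present ones, or None.
- vision.snapshot(name): name is "scene" or "side" or "wrist"; returns the picture (400x640x3 uint8, red, green, blue); there is no depth.
- vision.get_calibration(name): a dict with "fx", "fy", "cx", "cy" (pixels), "position" and "orientation" of the camera in the world. Camera axes: x right, y down, z forward; pixel columns grow to the right and rows downward; lengths in m; the calibration is good to about 2 mm. The wrist camera is an equidistant fisheye: a pixel r from the principal point sees the ray r / f radians off the axis. A picture is of the moment at which its call begins: read the wrist's pose just before it. get_calibration takes no time and is no camera call; for the wrist camera it gives the pose at the moment of the call.
A pose or a line that the arm cannot do raises r.PlanningError and nothing moves.
- r.sign_off(): hands the job in; it is judged then, once.
Trained networks look in the newest picture that a camera, given by its name, has taken for a name from the list of things; names that differ only in an ending like _2 or _b are one class to them, and where a whole thing is asked for, a point or a joint stands for the part that bears it (a point fixed in the world has none). Each returns a list of dicts, best first, with "score" (0 to 1); they miss things now and then, are a little off and sometimes report something else, mostly with a low value. They report only what shows in the picture. A call takes as long as a camera call. They do not tell look-alikes from the thing itself.
- models.boxes_of(thing, camera): "at" ([x, y, z] in m, in world coordinates, good to about 4 mm: the middle of the surface that is visible of it).
- models.regions_of(thing, camera): "pixels" (400x640 bool, what is visible of it).
- models.mark_of(thing, camera): "at" ([x, y, z] in m, in world coordinates, good to about 4 mm: a listed point, or the origin of a listed thing).
Readings, each from a call of its own:
- telemetry.current_t(): time.
- telemetry.current_joints(): joint angles.
- telemetry.current_dq(): joint speeds.
- telemetry.current_joint_efforts(): joint torques, N m.
- telemetry.current_ee_pos(): TCP position.
- telemetry.current_tool_rot(): TCP orientation.
- telemetry.current_wrist_force(): force on the tool from outside, world axes, zero at the start.
- telemetry.current_torque(): the same for the moment, N m.
- telemetry.current_opening(): finger opening in m.
- telemetry.current_finger_force(): force on a finger pad.
Only numpy, scipy, OpenCV 4.12 (cv2) and the standard library are available. Lean on these libraries where they do the work, as an engineer would, in place of code of your own. Each camera call takes 0.05 s, during which the arm holds its last target. There are 200 camera calls.

TASK

The glue has set. Press down the ratchet release on the clamp's sliding jaw and, keeping it pressed, push the jaw all the way back along its bar to the end collar; then push the freed beech-and-walnut block along the board, away from the robot, until it rests against the batten at the back edge. Only press and push with the fingertips: lift nothing, keep the block flat on the board, and leave the other things where they are.

Things in the scene. Friction and masses are not known exactly. Their poses are not given: they have to be found in the camera images.
- clamp_board: Plywood clamp board screwed to the bench, 260 x 335 mm, flat bed 30 mm above the bench. Origin on the bench, under the bar's centre line, in the plane of the fixed jaw's face; x across the bar to the back edge, away from the robot; y along the bar to the fixed jaw (left); z up. It spans x -85 to +175, y -290 to +45 mm. The toothed bar lies in a groove at x = 0, just below the bed
- fixed_jaw (a point): Middle of the upper edge of the fixed jaw's face, 46 mm above the bed, at y = 0 of the clamp board. The fixed jaw is 64 mm wide across the bar and reaches 40 mm behind its face
- batten (a point): A point at mid length on the upper inner edge of the wooden batten, which runs along the whole back edge of the board; 20 mm high above the bed, inner face at x = +160 mm of the clamp board
- collar (a point): Top of the low steel end collar on the bar, where the sliding jaw stops: 34 x 14 mm, 11 mm high above the bed, centred at y = -225 mm of the clamp board
- block: Loose glued-up block, half beech half walnut, 110 mm long (its x), 60 mm wide (its y), 36 mm high, about 170 g; origin at the centre of its underside, axes as the clamp board's at the start. Flat on the bed, squeezed between the jaws by a sprung plate (about 15 N); its ends stand out beyond both sides of the jaws. Square against the batten its origin is at x = +105 mm of the clamp board
- jaw (a joint): Travel of the sliding jaw back along the bar, towards the clamp board's -y, in m: 0 = clamped on the block, 0.092 = fully back against the end collar. It slides with about 3 N of drag. The ratchet stops it moving back unless the release is held down
- release (a joint): Angle of the release lever in rad: 0 = up, pawl in the teeth (sprung to this), 0.22 = fully down; the pawl is clear of the teeth above about 0.15. Holding it down takes about 4 N at the pad, some 8 N at first while the clamp is under load
- release_pad (a point): Centre of the top of the release lever's steel thumb pad, 64 mm above the bench when up, 40 mm across the bar, 38 mm of free length along it. It rises slightly to the rear (the clamp board's -y), where a turned-up lip 16 mm high, its face 18 mm behind this point, lets fingertips on the pad push the jaw back. Fully pressed the point goes 9 mm down and 5 mm back
- jaw_top (a point): Middle of the top of the sliding jaw's casting, 46 mm above the bed, 64 mm wide across the bar, 16 mm thick along it; 80 mm in front of the release pad, with nothing higher than the pad between them
- offcut: Small walnut offcut, 65 x 72 x 20 mm, lying on the board's back right part; origin at the centre of its underside. Leave alone
- tape_measure: Tape measure, 80 x 80 x 38 mm, lying on the board's back right corner; origin at the centre of its underside. Leave alone
- glue_bottle: Glue bottle standing on the bench left of the board, 65 mm across, 212 mm high; origin at the centre of its underside. Leave alone
- spring_clamp: Spring clamp, 130 x 94 x 29 mm, lying on the bench left of the board; origin at the centre of its underside. Leave alone
Mind the look-alikes: they are no part of the job. What is shaped like the block but red is not meant.

How it is judged:
On the way, in this order (a step that is already met when the one before it is completed fails the run):
1. the ratchet release is pressed down (value of joint release above 0.11 rad), for 0.1 s.
2. the sliding jaw is pushed fully back (value of joint jaw above 0.085 m), for 0.1 s.
3. the block is pushed out to the batten (x of block in the frame of clamp_board above 0.092 m), for 0.2 s.
At the end, for the whole second after the job is handed in: The sliding jaw stands within 7 mm of its end, the block lies flat and still on the board's bed, out of the jaws and within 13 mm of the batten (value of joint jaw above 0.085 m and x of block in the frame of clamp_board between 0.092 and 0.115 m and z of block in the frame of clamp_board below 0.034 m and angle between block's own z axis and vertical below 0.08 rad and linear speed of block below 0.01 m/s); the robot touches nothing.
It fails at once if the block is lifted or tipped (z of block in the frame of clamp_board above 0.042 m or angle between block's own z axis and vertical above 0.2 rad).
It fails at once if the block is pushed out while it is still clamped (x of block in the frame of clamp_board above 0.045 m and value of joint jaw below 0.085 m).
It fails at once if a bystander is moved (distance of any of offcut, tape_measure, glue_bottle, spring_clamp from where it was at the start of the episode above 0.02 m).
It also fails if it takes over 48 s, if anything falls off the work surface, if the arm or the gripper's body presses on something with over 40 N, if the wrist force passes 120 N, or if a joint passes its speed limit or range.

## Working session

There is one attempt and no reset: what is moved stays moved. The work goes in short steps, each a Python script; the robot and the scene stay as the last script left them, time stands still between calls to the robot, and variables do not carry over. Pictures are saved under pics/ and viewed, at most 10 in all, crops included, and the job is handed in when it is done.

```bash
ls; mkdir -p pics; python3 - <<'E'
from plant import r, vision, models, telemetry
import cv2, numpy as np
for c in ("scene","side"):
    im=vision.snapshot(c); cv2.imwrite(f"pics/{c}0.png",im[:,:,::-1])
    k=vision.get_calibration(c); print(c,{a:np.round(b,3) for a,b in k.items()})
    for n in ("clamp_board","fixed_jaw","batten","collar","block","release_pad","jaw_top","offcut","tape_measure"):
        print(n,[(round(d["score"],2),np.round(d["at"],3).tolist()) for d in models.mark_of(n,c)[:4]])
print(telemetry.current_t(), r.nose_length, telemetry.current_tool_rot())
E
```

```text
pics
scene {'fx': np.float64(477.187), 'fy': np.float64(477.187), 'cx': np.float64(321.312), 'cy': np.float64(197.874), 'position': array([-0.106, -0.61 ,  1.193]), 'orientation': array([-0.315,  0.853, -0.388,  0.153])}
clamp_board [(0.9, [0.568, 0.081, -0.002]), (0.61, [0.528, 0.214, -0.007])]
fixed_jaw [(0.67, [0.567, 0.08, 0.075])]
batten [(0.63, [0.731, -0.04, 0.051])]
collar [(0.74, [0.567, -0.146, 0.041])]
block [(0.95, [0.57, 0.051, 0.029]), (0.94, [0.405, -0.284, 0.002]), (0.85, [0.847, 0.063, 0.002])]
release_pad [(0.52, [0.564, -0.075, 0.061])]
jaw_top [(0.66, [0.565, 0.003, 0.077])]
offcut [(0.51, [0.687, -0.08, 0.031]), (0.41, [0.565, 0.004, 0.075])]
tape_measure [(0.82, [0.672, -0.156, 0.032])]
side {'fx': np.float64(461.778), 'fy': np.float64(461.778), 'cx': np.float64(315.305), 'cy': np.float64(199.951), 'position': array([ 0.216, -1.073,  0.879]), 'orientation': array([-0.459,  0.87 , -0.16 ,  0.079])}
clamp_board [(0.73, [0.564, 0.084, -0.001])]
fixed_jaw [(0.72, [0.567, 0.086, 0.074])]
batten [(0.71, [0.674, -0.157, 0.029]), (0.61, [0.729, -0.038, 0.049])]
collar [(0.8, [0.575, -0.147, 0.041]), (0.43, [0.728, -0.037, 0.05])]
block [(0.94, [0.57, 0.052, 0.027]), (0.94, [0.845, 0.062, 0.001]), (0.74, [0.406, -0.281, 0.0]), (0.58, [0.57, -0.071, 0.064])]
release_pad [(0.6, [0.565, -0.071, 0.062])]
jaw_top [(0.57, [0.568, 0.008, 0.075])]
offcut [(0.58, [0.687, -0.076, 0.028])]
tape_measure [(0.96, [0.674, -0.156, 0.034])]
1.0 0.025 [2.16209400e-05 2.09358807e-01 9.77838886e-01 5.45803746e-05]
```

View pics/scene0.png

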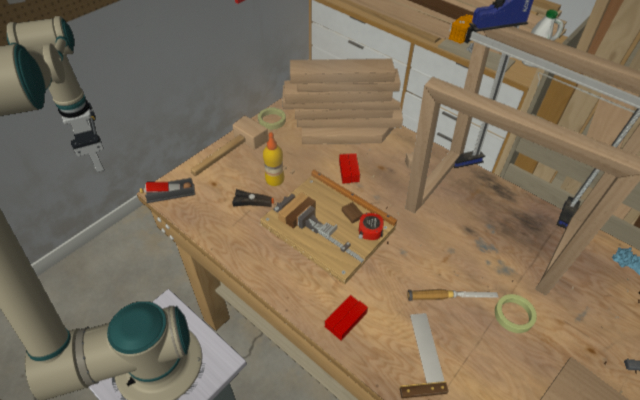

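```bash
python3 - <<'E'
import cv2
im=cv2.imread("pics/side0.png")
cv2.imwrite("pics/side0c.png",cv2.resize(im[100:330,260:560],None,fx=2.6,fy=2.6,interpolation=cv2.INTER_CUBIC))
E
```

```text
(no output)
```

View pics/side0c.png

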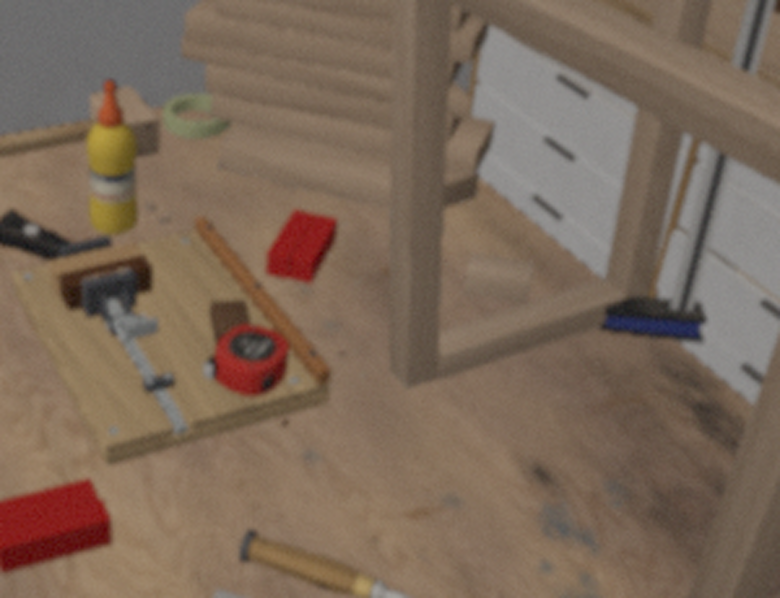

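The beech/walnut block in the clamp jaws is at scene pixel (300,212) and side crop (105,280). The red look-alikes are at scene (348,168) and (346,317). Only the clamped one is the right colours, so that's the block. Clamp, bar, collar, offcut and tape agree with the networks, and the board yaw is about 0. Next I'll close the gripper, move above the pad and confirm with the wrist camera.

```bash
python3 - <<'E'
from plant import r, vision, models, telemetry, gripper_to
import cv2, numpy as np
s=np.sqrt(.5)
gripper_to(0.0,20)
r.move_to([0.50,-0.10,0.28],[0,s,s,0])
for i,p in enumerate([[0.50,-0.10,0.25],[0.49,-0.03,0.22]]):
    r.move_l(p)
    im=vision.snapshot("wrist"); cv2.imwrite(f"pics/w{i}.png",im[:,:,::-1])
    for n in ("clamp_board","fixed_jaw","batten","collar","block","release_pad","jaw_top","offcut"):
        print(n,[(round(d["score"],2),np.round(d["at"],4).tolist()) for d in models.mark_of(n,"wrist")[:2]])
print(telemetry.current_t(),telemetry.current_joints(),telemetry.current_wrist_force(),telemetry.current_opening())
E
```

```text
clamp_board []
fixed_jaw [(0.75, [0.5696, 0.0802, 0.0764]), (0.33, [0.73, -0.0365, 0.0458])]
batten [(0.92, [0.7327, -0.0374, 0.0467])]
collar [(0.97, [0.5687, -0.1457, 0.036])]
block [(0.81, [0.8476, 0.0585, -0.0007]), (0.67, [0.5721, 0.0521, 0.0282])]
release_pad [(0.73, [0.5688, -0.0715, 0.0665])]
jaw_top [(0.95, [0.5689, 0.0096, 0.0747])]
offcut [(0.8, [0.6834, -0.0803, 0.0275])]
clamp_board [(0.97, [0.5638, 0.0807, -0.0042])]
fixed_jaw [(0.93, [0.5716, 0.0836, 0.078])]
batten []
collar [(0.62, [0.5704, -0.1466, 0.0395])]
block [(0.94, [0.5711, 0.054, 0.0277]), (0.66, [0.8472, 0.0576, -0.0038])]
release_pad [(0.63, [0.57, -0.0738, 0.0664])]
jaw_top [(0.97, [0.5704, 0.0085, 0.0767])]
offcut [(0.74, [0.6846, -0.0814, 0.0256])]
6.7417 [-2.03579336e-01  1.55668039e-01  1.69273258e+00 -7.88732390e-05
  1.29308595e+00 -2.03055746e-01] [-0.02047612  0.74931664  0.05728579] 0.0004129329624283862
```

View pics/w0.png

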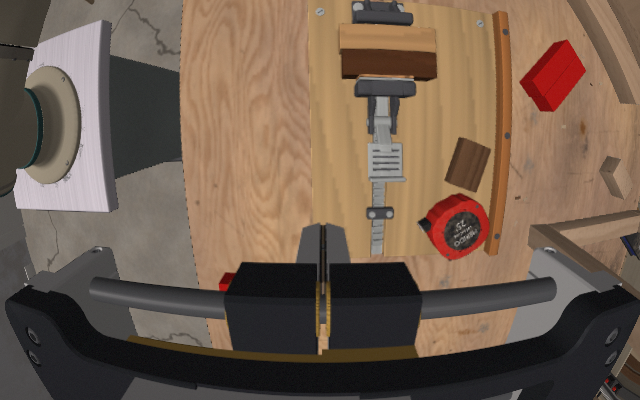

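The wrist view shows the beech-and-walnut block clamped at (388,52), the slotted release pad with its lip at (385,160), and the collar at (378,213). The red look-alike is at (553,75). Everything agrees, so I'll press now.

```bash
python3 - <<'E'
from plant import r, vision, models, telemetry as t
import numpy as np
F=lambda: np.round(t.current_wrist_force(),1)
x,y=0.569,-0.078
r.move_l([x,y,0.13],vel=0.2)
print(F())
hit=r.move_l([x,y,0.078],vel=0.03,guard=2)
p=t.current_ee_pos(); print(hit,np.round(p,4),F(),t.current_t())
if hit and p[2]<0.095:
    z=p[2]
    for k in range(9):
        z-=0.002
        r.move_l([x,y,z],vel=0.02); f=F()
        print(round(z,4),np.round(t.current_ee_pos(),4),f)
        if f[2]>18: break
print(t.current_t())
E
```

```text
[-1.3 -0.1 -0.3]
True [ 0.5686 -0.0783  0.0859] [ 0.1 -0.5  2.5] 8.8333
0.0839 [ 0.569  -0.0785  0.0842] [-1.1 -3.   3. ]
0.0819 [ 0.5691 -0.0786  0.0824] [-1.4 -2.9  5.5]
0.0799 [ 0.5692 -0.0786  0.0805] [-1.1 -2.8  5.9]
0.0779 [ 0.5693 -0.0787  0.0799] [-3.5 -2.1 13.1]
0.0759 [ 0.5694 -0.0788  0.0795] [-5.9 -1.8 21.4]
10.0917
```

```bash
python3 - <<'E'
from plant import r, vision, models, telemetry as t
import numpy as np
x,y,z=0.569,-0.078,0.0765
for k in range(14):
    y-=0.010 if k<9 else 0.004
    h=r.move_l([x,y,z],vel=0.06,guard=25); f=np.round(t.current_wrist_force(),1)
    print(np.round(t.current_ee_pos(),4),f,h)
    if h or f[1]>20: break
print(t.current_t())
vision.snapshot("scene")
for n in ("release_pad","jaw_top","block"): print(n,[(round(d["score"],2),np.round(d["at"],4).tolist()) for d in models.mark_of(n,"scene")[:2]])
E
```

```text
[ 0.5695 -0.0878  0.0796] [-4.3  0.5 20.1] False
[ 0.5697 -0.0978  0.0796] [-4.   0.4 19.1] False
[ 0.5699 -0.1078  0.0796] [-3.9  1.7 18.9] False
[ 0.5701 -0.1179  0.0796] [-4.1  0.6 18.5] False
[ 0.5703 -0.1279  0.0796] [-2.5  0.7 18.3] False
[ 0.5705 -0.138   0.0797] [-3.5  0.9 18.3] False
[ 0.5707 -0.1481  0.0797] [-1.6  1.  18.4] False
[ 0.5709 -0.1581  0.0797] [-1.5  0.  17. ] False
[ 0.5711 -0.1671  0.0795] [-1.6  3.2 16.6] False
[ 0.571  -0.1694  0.0792] [-0.6  7.4 15.2] False
[ 0.5708 -0.173   0.0788] [ 0.   7.1 15.5] False
[ 0.5706 -0.1772  0.0784] [-0.3  6.6 12.6] False
[ 0.5704 -0.1785  0.0781] [ 1.6 12.1 12.6] False
[ 0.5704 -0.1789  0.0779] [ 2.3 20.  13.9] False
14.1917
release_pad [(0.61, [0.5674, -0.1689, 0.0545])]
jaw_top [(0.78, [0.5716, -0.0858, 0.0734])]
block [(0.63, [0.4077, -0.2844, -0.0007]), (0.6, [0.8467, 0.0588, 0.0004])]
```

```bash
python3 - <<'E'
from plant import r, vision, models, telemetry as t, gripper_to
import numpy as np, cv2
p=t.current_ee_pos()
r.move_l([p[0],p[1],0.16],vel=0.1)
r.move_l([0.44,-0.05,0.22],vel=0.25)
r.move_to([0.46,0.03,0.22],[0,0,1,0])
gripper_to(0.016)
k=vision.snapshot("wrist"); cv2.imwrite("pics/w2.png",k[:,:,::-1])
for n in ("clamp_board","block","jaw_top","release_pad","fixed_jaw"): print(n,[(round(d["score"],2),np.round(d["at"],4).tolist()) for d in models.mark_of(n,"wrist")[:2]])
print(t.current_t(),t.current_opening(),t.current_wrist_force())
E
```

```text
clamp_board [(0.61, [0.5665, 0.0834, -0.0041])]
block [(0.82, [0.405, -0.2801, 0.0017]), (0.67, [0.5743, 0.0488, 0.0322])]
jaw_top [(0.53, [0.5654, 0.0813, -0.0054])]
release_pad [(0.73, [0.5712, -0.167, 0.0612])]
fixed_jaw []
18.3333 0.015617247651833996 [ 0.36118547  0.10725406 -0.34786065]
```

View pics/w2.png

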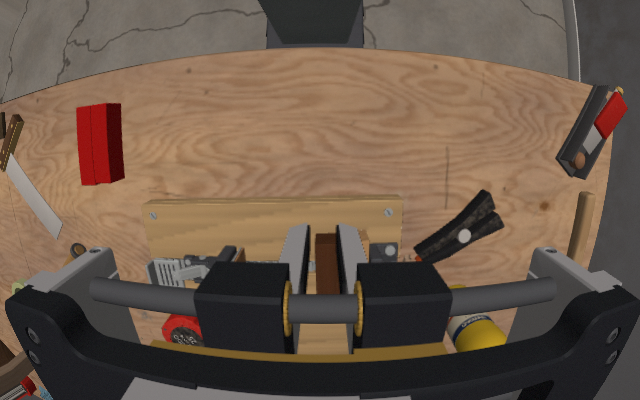

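The jaw is back and the block is still in place, visible between the fingers at (340,260). Now for the push.

```bash
python3 - <<'E'
from plant import r, vision, models, telemetry as t
import numpy as np
y,z=0.051,0.064
r.move_l([0.470,y,0.14],vel=0.2)
print(r.move_l([0.470,y,z],vel=0.1,guard=8))
x=0.49; r.move_l([x,y,z],vel=0.08,guard=8)
for k in range(24):
    x+=0.010 if x<0.595 else 0.004
    h=r.move_l([x,y,z],vel=0.06,guard=12); f=np.round(t.current_wrist_force(),1)
    print(np.round(t.current_ee_pos(),4),f,h)
    if h or f[0]<-11 or x>0.625: break
print(t.current_t())
vision.snapshot("scene")
print([(round(d["score"],2),np.round(d["at"],4).tolist()) for d in models.mark_of("block","scene")])
E
```

```text
False
[0.5004 0.051  0.064 ] [-0.2 -0.8  0.1] False
[0.5105 0.051  0.064 ] [-0.4  1.  -0.4] False
[0.5208 0.0509 0.064 ] [ 0.6  0.2 -0.6] False
[0.5309 0.0509 0.0641] [-0.6  0.6 -0.6] False
[0.541  0.0509 0.064 ] [ 0.5 -0.1 -0. ] False
[0.551  0.0509 0.064 ] [0.5 0.  0.9] False
[0.561  0.0509 0.064 ] [-1.1  0.   1.2] False
[0.5709 0.051  0.064 ] [ 0.2 -0.8  0.5] False
[0.5809 0.051  0.064 ] [0.3 0.  0. ] False
[0.5909 0.0509 0.064 ] [-0.8  0.8  0.9] False
[0.6009 0.051  0.064 ] [-0.8  0.5 -0.1] False
[0.6045 0.051  0.064 ] [-0.5 -0.1  0. ] False
[0.6061 0.051  0.0639] [-5.6  0.1  3.4] False
[0.6063 0.0511 0.0638] [-12.6  -0.3   9.3] False
24.4417
[(0.86, [0.4088, -0.2834, -0.0005]), (0.79, [0.8489, 0.0627, -0.0007]), (0.71, [0.6694, 0.0451, 0.0295])]
```

```bash
python3 - <<'E'
from plant import r, vision, models, telemetry as t
import numpy as np, cv2
r.move_l([0.58,0.051,0.064],vel=0.1)
r.move_l([0.56,0.051,0.20],vel=0.2)
r.move_l([0.44,0.051,0.26],vel=0.25)
ims=[]
for c,sl in (("scene",(slice(150,300),slice(220,420))),("side",(slice(160,310),slice(250,450)))):
    ims.append(cv2.resize(vision.snapshot(c)[sl][:,:,::-1],None,fx=2,fy=2,interpolation=cv2.INTER_CUBIC))
    for n in ("block","jaw_top","collar","batten"): print(n,[(round(d["score"],2),np.round(d["at"],4).tolist()) for d in models.mark_of(n,c)])
cv2.imwrite("pics/end.png",np.hstack(ims)); print(t.current_t())
E
```

```text
block [(0.87, [0.4045, -0.2839, -0.0005]), (0.64, [0.667, 0.0413, 0.0301])]
jaw_top [(0.74, [0.5689, -0.0853, 0.0763])]
collar [(0.83, [0.5662, -0.1441, 0.0376])]
batten []
block [(0.97, [0.6667, 0.0431, 0.0298]), (0.87, [0.847, 0.0643, -0.0019]), (0.71, [0.4062, -0.2787, -0.002]), (0.31, [0.5657, 0.084, 0.0766])]
jaw_top [(0.89, [0.5708, -0.0832, 0.0761])]
collar [(0.82, [0.5731, -0.1471, 0.042])]
batten [(0.78, [0.7276, -0.0377, 0.0499]), (0.38, [0.5658, 0.0872, 0.0761])]
27.025
```

View pics/end.png

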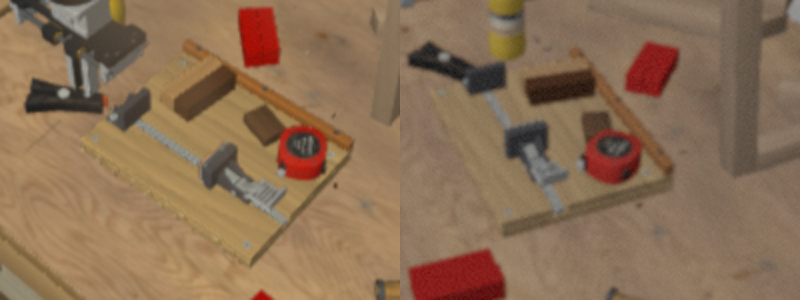

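The block is at the batten in both views, but it may be slightly turned. I'll check its yaw in an enlarged crop before handing in.

```bash
python3 - <<'E'
from plant import vision
import numpy as np, cv2
from scipy.spatial.transform import Rotation as R
# rectify to the top plane of the block (z=0.066): 1 mm/ 0.25 px grid over x .58-.76, y -.03-.11
out=[]
for c in ("scene","side"):
    im=vision.snapshot(c); k=vision.get_calibration(c)
    X,Y=np.meshgrid(np.arange(.58,.76,.0004),np.arange(.11,-.03,-.0004))
    q=k["orientation"]; Rm=R.from_quat([q[1],q[2],q[3],q[0]])
    P=np.stack([X,Y,np.full_like(X,.066)],-1).reshape(-1,3)-k["position"]
    C=Rm.inv().apply(P)
    u=(k["fx"]*C[:,0]/C[:,2]+k["cx"]).reshape(X.shape).astype("f4"); v=(k["fy"]*C[:,1]/C[:,2]+k["cy"]).reshape(X.shape).astype("f4")
    o=cv2.remap(im,u,v,cv2.INTER_CUBIC)[:,:,::-1].copy()
    for g in range(0,450,50): cv2.line(o,(g,0),(g,4),(0,255,0),1)
    out.append(o)
cv2.imwrite("pics/rect.png",np.hstack(out)[:, :])
E
python3 -c "
import cv2;i=cv2.imread('pics/rect.png');i=cv2.resize(i,(800,311));cv2.imwrite('pics/rect.png',i)"
```

```text
(no output)
```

View pics/rect.png

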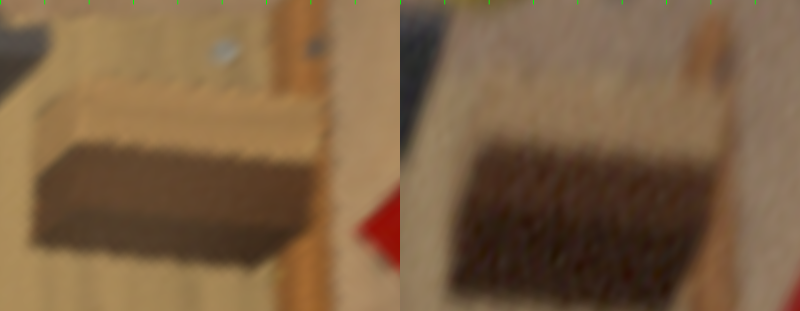

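The rectified view shows the seam running from (80,143) to (320,163). That puts the yaw at about -0.08 rad and the block's x at about 0.101 on the board, with its far end on the batten, so it's well inside the limits.

```bash
python3 -c "
from plant import r
print(r.sign_off())"
```

```text
the job is handed in; nothing more can be done
None
```

The job is handed in, with no verdict returned: the jaw was pushed back until it stopped at the end collar, and the block was pushed to the batten, flat on the board at x ≈ 0.10 m and turned about 0.08 rad, with the bystanders apparently undisturbed.

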